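Slide the phone home on the charging ledge and switch it on

ROBOT

A 6-joint arm with a two-finger parallel gripper is mounted at the origin on the work surface. World frame = base frame: x ahead of the robot, y to its left, z up, the work surface at z = 0. Lengths are in mm, angles in degrees, forces in N, time in s.
With the tool pointing down it reaches from about 300 to 850 mm from the base axis. Payload 4.2 kg.
Tool frame: the origin (TCP) lies at the very end of the fingers, on their centre line; the grasp point (between the pads) lies 19 mm behind it; z points along the fingers, y is the line along which they close (so a half turn about z gives the same grasp; the last joint's range is limited). The gripper opens to 91 mm and grips with 3 to 60 N. Pads are 32 mm wide; open, the fingers measure 118 mm over their backs; the gripper's body (76 mm by 178 mm) begins 60 mm behind the grasp point.
Start: joints at [-77.006, 18.312, 89.639, -0, 72.044, -1.146], TCP at [140.476, -557.593, 213.976] pointing down, gripper open.
Joint ranges: [-177.97, 177.97], [-48.28, 115.42], [12.27, 149.76], [-77.06, 257.06], [2.81, 150.46], [-146.56, 146.56]. Speed limits (degrees/s): [147.25, 147.25, 180, 180, 180, 180].

INTERFACE

Orientations are given as [roll, pitch, yaw] about the fixed x, y, z axes, in that order (R = Rz(yaw) Ry(pitch) Rx(roll)).
In Python, from workcell import env, eyes gives the robot as it stands.
- The arm moves only by the tool send_rows, never from a script. Its argument "targets" is text: rows parted by semicolons, each of 7 numbers parted by spaces: the shift along the tool's x, y, z in m, then the turn, a rotation vector about the tool's x, y, z in degrees, then the opening in per cent of the stroke, from 0 (shut) to 100 (fully open). A call has 1 to 12 rows; each row is the pose to reach, as a shift and turn from the pose commanded when the call began, along the tool's axes at that moment; what a row does not reach only later rows make up. A row lasts 1/12 s, in which the tool goes at most 41.7 mm and 7.16 degrees, less where a joint would pass 70% of its speed; a pose out of reach is approached as far as the arm can. A call with a gripper value outside its range is refused whole. The fingers move at their own pace and stop on an object; "grip_force" is the grip in N (left out, the last holds). Time passes only in rows, so rows that repeat a pose let the fingers close. It gives the time, the measured TCP pose, the force, the opening and the grip force at its end, in the units of the state.
- env.state(): the state, without advancing time (a new reading comes with each control period).
- eyes.grab_frame(name): name is "side" or "top" or "wrist"; returns a dict with "image" (420x560x3 uint8, blue, green, red), "fovy" (degrees; the focal length in pixels is half the picture's height over the tangent of half this angle, whatever the lens; pixels are square), "cx", "cy" (the principal point, pixels), "eye" and "attitude" of the camera in the world. Camera axes: x right, y up, looking along -z (the intrinsics and any distortion apply to the point x, -y, -z); pixel columns grow to the right and rows downward; lengths in mm; the calibration is good to about 2 mm. The wrist camera is an equidistant fisheye: a pixel r from the principal point sees the ray r / f radians off the axis. A picture is of the moment at which its call begins. There is no depth.
- env.job_done(): hands the job in; it is judged then, once.
The state is a dict: "time_s": time; "qpos": joint angles; "qvel": joint speeds; "effort": joint torques, N m; "ee_pos": TCP position; "ee_rot": TCP orientation; "force": force on the tool from outside, world axes, zero at the start; "torque": the same for the moment, N m; "gripper_width": finger opening in mm; "gripper_force": force on a finger pad.
Only numpy, scipy, OpenCV 4.12 (cv2) and the standard library are available. Lean on these libraries where they do the work, as an engineer would, in place of code of your own. Each camera call takes 0.05 s, during which the arm holds its last target. There are 200 camera calls.

TASK

Without picking it up, push the blue phone flat along the table into the corner of the white charging ledge, so that its long side lies flush against the long rail and its end touches the end block with the contacts. Then press the orange button on the end block fully down once the phone is there, and let go. Leave the mug, the bottle and the black pouch where they stand.

Things in the scene. Friction and masses are not known exactly. Their poses are not given: they have to be found in the camera images.
- phone: Loose phone in a blue case, screen up, flat on the table: 76 mm wide (its x), 155 mm long (its y), 14 mm thick, 0.18 to 0.35 kg. Origin at the centre of its underside. It starts on the open side of the ledge, 50 to 115 mm from home each way, turned up to 0.35 rad from the ledge's axes; its +y end belongs against the end block.
- ledge: White L-shaped ledge fixed to the table, no floor, turned up to 0.15 rad. Origin: inner corner of the L, on the table. Long rail (22 mm high): x 0 to 22, y -260 to +60 mm, working face x = 0 facing -x (to the robot). End block (30 mm high): x -86 to +22, y 0 to 60 mm, working face y = 0 facing -y, with brass contacts. Phone home: its origin at x -38, y -77.5 mm here, axes parallel.
- power_top (a point): Centre of the top of the orange round push button (32 mm across) on the end block, 52 mm above the table, at x = -38, y = +30 mm in the ledge's frame; pressed straight down.
- power (a joint): Travel of the orange button: 0 released, 0.006 m fully down (about 4 N); it springs back when released.
- mug: Bystander: white mug, 80 mm across, 95 mm high, loose, left of the work. Origin at the centre of its underside.
- bottle: Bystander: green bottle with white cap, 66 mm across, 200 mm high, loose, left of the ledge. Origin at the centre of its underside.
- pouch: Bystander: black zip pouch, 150 x 90 x 60 mm (a low loop handle on top to 71 mm), loose, at the right. Origin at the centre of its underside.
Things that resemble listed ones, but are neither listed nor needed, are in the scene too. Of the things shaped like the phone, the blue one is meant.

How it is judged:
By the outcome, as a careful person would: the job done as asked, in the order asked, and still so for the second after the job is handed in, with the robot touching nothing.
It also fails if it takes over 56 s, if anything falls off the work surface, if the arm or the gripper's body presses on something with over 40 N, if the wrist force passes 120 N, or if a joint passes its speed limit or range.

## Working session

There is one attempt and no reset: what is moved stays moved. The work goes in short steps, Python scripts to look and compute and a tool call to move; the robot and the scene stay as the last step left them, time stands still between calls to the robot, and variables do not carry over. Pictures are saved under pics/ and viewed, at most 10 in all, crops included, and the job is handed in when it is done.

Besides the shell and the picture viewer there is one more tool, called after "Request:" by a JSON object that holds its "fn" and its "kwargs". send_rows: Moves the arm, as the interface text tells. Its arguments: {"type":"object","properties":{"targets":{"type":"string"},"grip_force":{"type":"number"}},"required":["targets"]}

```bash
mkdir -p pics; ls
cat > h.py <<'E'
import numpy as np, cv2
from workcell import env, eyes
def grab(n,save=None):
    f=eyes.grab_frame(n)
    if save: cv2.imwrite('pics/'+save,f['image'])
    return f
def R_(f):
    a=np.array(f['attitude'],float)
    if a.shape==(3,3): return a
    from scipy.spatial.transform import Rotation as R
    return R.from_euler('xyz',a,degrees=True).as_matrix() if a.size==3 else R.from_quat(a).as_matrix()
def cast(f,uv,z):
    uv=np.atleast_2d(np.array(uv,float)); h=f['image'].shape[0]
    F=h/2/np.tan(np.radians(f['fovy'])/2)
    d=np.c_[(uv[:,0]-f['cx'])/F,-(uv[:,1]-f['cy'])/F,-np.ones(len(uv))]@R_(f).T
    e=np.array(f['eye'],float)
    return e+d*((z-e[2])/d[:,2])[:,None]
E
python3 - <<'E'
from h import *
for n in('top','side'):
    f=grab(n,n+'0.png'); print({k:v for k,v in f.items() if k!='image'})
print(env.state())
a=cv2.imread('pics/top0.png');b=cv2.imread('pics/side0.png')
E
```

```text
pics
{'fovy': 49.88515336907738, 'cx': 287.07646059252744, 'cy': 210.3416804009997, 'eye': array([ 431.07987484,   16.06595424, 1135.71690676]), 'attitude': array([  8.97072734,  -0.31740504, -88.57406146])}
{'fovy': 57.92072439501017, 'cx': 279.791264234119, 'cy': 214.5460304736395, 'eye': array([ 551.61082558, -685.01623682,  794.57734101]), 'attitude': array([44.23241487, -0.46586634, -4.53595988])}
{'time_s': 0.1, 'qpos': array([-7.70052463e+01,  1.83467644e+01,  8.96987688e+01, -1.26375276e-03,
        7.20448807e+01, -1.14795458e+00]), 'qvel': array([-0.0580633 ,  0.00380968, -0.11410443, -0.04255827, -0.0768079 ,
        0.0532353 ]), 'effort': array([ 6.80809553e-04, -4.13334310e+01, -2.32510096e+01,  7.28714559e-02,
        4.22377023e-02, -5.28807846e-05]), 'ee_pos': array([ 140.36631778, -557.13621444,  213.22091638]), 'ee_rot': array([-1.79909580e+02, -6.10026257e-04,  1.41430984e+01]), 'force': array([ 0.06096357, -0.26784424, -0.30810535]), 'torque': array([-0.01917881,  0.01981931,  0.01300621]), 'gripper_force': 0.0, 'gripper_width': 90.97568749995824}
```

View pics/top0.png

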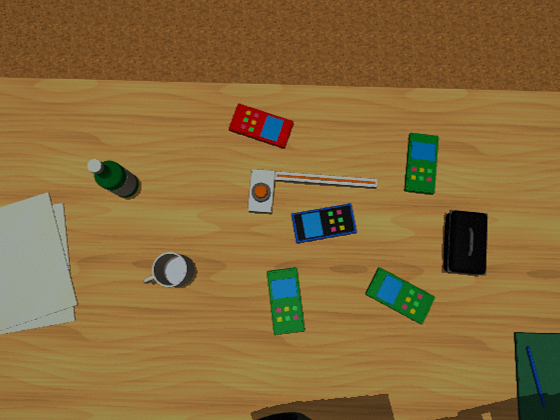

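View pics/side0.png

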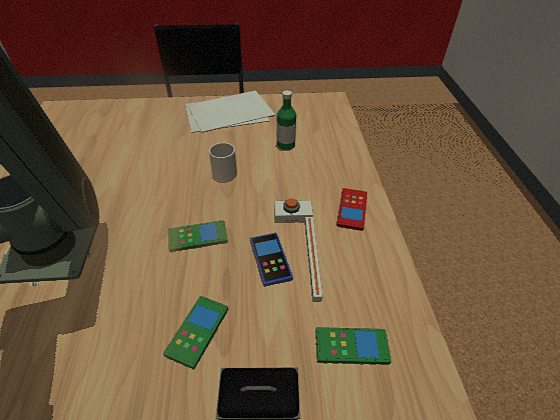

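The top view shows five phone-shaped things: blue at (323,223), red at (261,126), and green at (285,300), (400,295) and (421,163). The blue-cased one at (323,223), on the open side of the ledge (block at (262,191), rail running to (377,183)), is the one meant. The mug is at (172,270), the bottle at (118,178) and the pouch at (466,242).

```bash
cat > meas.py <<'E'
from h import *
def phone(f):
    im=f['image']; hsv=cv2.cvtColor(im,cv2.COLOR_BGR2HSV)
    # table is orange/brown; phone = blue or dark within roi
    m=((((hsv[...,0]>95)&(hsv[...,0]<135)&(hsv[...,1]>90))|(hsv[...,2]<50))*255).astype(np.uint8)
    m=cv2.morphologyEx(m,cv2.MORPH_CLOSE,np.ones((7,7)))
    return m
def button(f,roi):
    x0,y0,x1,y1=roi
    hsv=cv2.cvtColor(f['image'],cv2.COLOR_BGR2HSV)[y0:y1,x0:x1]
    m=(((hsv[...,0]<14)&(hsv[...,1]>150)&(hsv[...,2]>60))*255).astype(np.uint8)
    return m
def white(f):
    hsv=cv2.cvtColor(f['image'],cv2.COLOR_BGR2HSV)
    return (((hsv[...,1]<60)&(hsv[...,2]>90))*255).astype(np.uint8)
E
python3 - <<'E'
from meas import *
f=grab('top')
def rect(m,roi):
    x0,y0,x1,y1=roi; s=np.zeros_like(m); s[y0:y1,x0:x1]=m[y0:y1,x0:x1]
    cs,_=cv2.findContours(s,cv2.RETR_EXTERNAL,cv2.CHAIN_APPROX_NONE)
    return max(cs,key=cv2.contourArea)
c=rect(phone(f),(280,195,365,250))
P=cast(f,c[:,0,:],14)[:,:2]; r=cv2.minAreaRect(P.astype(np.float32)); print('phone',r); print(cv2.boxPoints(r))
c=rect(white(f),(243,163,276,218)); P=cast(f,c[:,0,:],30)[:,:2]; r=cv2.minAreaRect(P.astype(np.float32)); print('block',r,cv2.boxPoints(r))
c=rect(white(f)|0,(276,165,385,195)); P=cast(f,c[:,0,:],22)[:,:2]; r=cv2.minAreaRect(P.astype(np.float32)); print('rail',r,cv2.boxPoints(r))
m=button(f,(246,175,274,207)); n,l,s,cc=cv2.connectedComponentsWithStats(m); i=1+s[1:,4].argmax(); print('button',s[i],cc[i],cast(f,cc[i]+[246,175],52))
for nm,uv,z in(('g1',(285,300),14),('g2',(400,295),14),('mug',(171,270),95),('pouch',(467,242),60)):print(nm,cast(f,uv,z))
cv2.imwrite('pics/crop.png',cv2.resize(f['image'][150:270,230:390],(800,600),interpolation=cv2.INTER_CUBIC))
E
```

```text
phone ((579.1901245117188, -77.75623321533203), (75.2401123046875, 153.44712829589844), 11.444954872131348)
[[ 527.0941    -10.023071]
 [ 557.5421   -160.41902 ]
 [ 631.28613  -145.4894  ]
 [ 600.83813     4.906555]]
block ((654.8955688476562, 79.04940032958984), (61.39922332763672, 106.4426498413086), 86.56851196289062) [[599.9321    51.590393]
 [706.18396   45.21927 ]
 [709.859    106.50841 ]
 [603.6072   112.87953 ]]
rail ((689.7135009765625, -81.79149627685547), (254.23007202148438, 21.103229522705078), 87.10948181152344) [[ 672.7652   -208.2127  ]
 [ 693.8416   -209.27692 ]
 [ 706.6618     44.629715]
 [ 685.5854     45.693924]]
button [ 8 10 13 13 86] [14.34883721 14.84883721] [[651.31356132  80.95541802  52.        ]]
g1 [[386.84982876  13.81417046  14.        ]]
g2 [[ 405.79013638 -267.09234585   14.        ]]
mug [[450.82110061 275.82777886  95.        ]]
pouch [[ 535.46967487 -417.60053473   60.        ]]
```

View pics/crop.png

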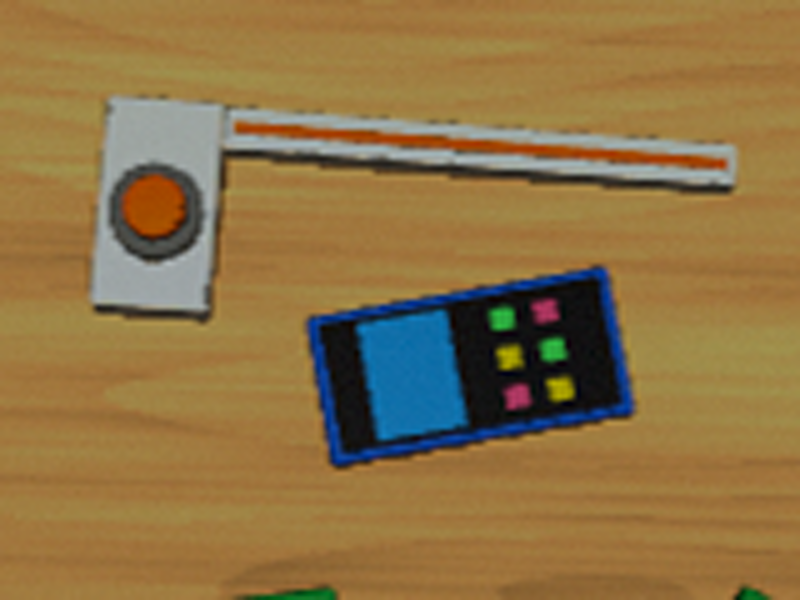

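The crop confirms the blue phone, screen end towards the block. The ledge corner is about (685.5, 46) with yaw −3.1°. The phone has to go about +62 mm in x and +52 mm in y, and turn −14.5°. I'll push with both open fingers on its near long side first, then on its end.

Request:
{"fn": "send_rows", "kwargs": {"targets": "0.03 -0.025 0.01 0 0 2 100;0.06 -0.05 0.02 0 0 4 100;0.09 -0.075 0.03 0 0 6 100;0.12 -0.1 0.04 0 0 8 100;0.15 -0.125 0.05 0 0 10 100;0.18 -0.15 0.06 0 0 12 100;0.21 -0.178 0.07 0 0 14 100;0.24 -0.203 0.08 0 0 16 100;0.27 -0.228 0.08 0 0 17.2 100;0.3 -0.254 0.08 0 0 17.2 100;0.33 -0.279 0.08 0 0 17.2 100;0.36 -0.304 0.08 0 0 17.2 100"}}

```text
time_s: 1.15
ee_pos: [415.9, -173.0, 133.9]
ee_rot: [180.0, 0.0, -3.1]
force: [-0.3, -1.3, -0.0]
gripper_width: 91.4
gripper_force: 0.0
```

```bash
cat >> h.py <<'E'
C=np.array([685.5,46.]);Y=np.radians(-3.1);RL=np.array([[np.cos(Y),-np.sin(Y)],[np.sin(Y),np.cos(Y)]])
def led(p): return (np.atleast_2d(p)[:,:2]-C)@RL
def st():
    s=env.state(); print('t',round(s['time_s'],2),'ledge xy',led(s['ee_pos'])[0].round(1),'z',s['ee_pos'][2].round(1),'rpy',s['ee_rot'].round(2),'F',(s['force'][:2]@RL).round(1),s['force'][2].round(1),'w',round(s['gripper_width'],1))
E
python3 -c "
from h import *
st()"
```

```text
t 1.15 ledge xy [-257.4 -233.3] z 133.9 rpy [ 1.7999e+02  1.0000e-02 -3.0600e+00] F [-0.2 -1.3] -0.0 w 91.4
```

Request:
{"fn": "send_rows", "kwargs": {"targets": "0.022 -0.035 0 0 0 0 100;0.044 -0.07 0.02 0 0 0 100;0.065 -0.105 0.05 0 0 0 100;0.065 -0.105 0.08 0 0 0 100;0.065 -0.105 0.1 0 0 0 100;0.065 -0.105 0.115 0 0 0 100;0.065 -0.105 0.123 0 0 0 100;0.065 -0.105 0.128 0 0 0 100;0.065 -0.105 0.128 0 0 0 100"}}

```text
time_s: 1.9
ee_pos: [485.5, -73.6, 5.4]
ee_rot: [-180.0, 0.1, -3.1]
force: [0.0, 0.2, 0.1]
gripper_width: 91.2
gripper_force: 0.0
```

```bash
python3 -c "
from h import *
st();grab('side','s1.png')"
```

```text
t 1.9 ledge xy [-193.3 -130.2] z 5.4 rpy [-1.80e+02  7.00e-02 -3.08e+00] F [0.  0.2] 0.1 w 91.2
```

View pics/s1.png

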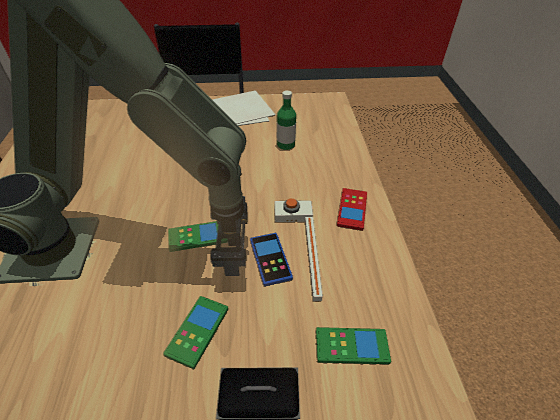

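The fingers stand clear on the near side of the blue phone, which is at (270,258). Next is the push toward the rail.

Request:
{"fn": "send_rows", "kwargs": {"targets": "0.007 0 0 0 0 0 100;0.014 0 0 0 0 0 100;0.021 0 0 0 0 0 100;0.028 0 0 0 0 0 100;0.035 0 0 0 0 0 100;0.042 0 0 0 0 0 100;0.049 0 0 0 0 0 100;0.056 0 0 0 0 0 100;0.063 0 0 0 0 0 100;0.070 0 0 0 0 0 100;0.077 0 0 0 0 0 100;0.083 0 0 0 0 0 100"}}

```text
time_s: 2.95
ee_pos: [569.7, -78.1, 5.8]
ee_rot: [180.0, -0.0, -3.1]
force: [-1.6, -0.7, -0.2]
gripper_width: 91.6
gripper_force: 0.9
```

Request:
{"fn": "send_rows", "kwargs": {"targets": "0.002 0 0 0 0 0 100;0.004 0 0 0 0 0 100;0.006 0 0 0 0 0 100;0.008 0 0 0 0 0 100;0.010 0 0 0 0 0 100;0.012 0 0 0 0 0 100"}}

```text
time_s: 3.45
ee_pos: [580.9, -78.6, 5.9]
ee_rot: [180.0, -0.0, -3.1]
force: [-2.5, 0.3, 0.4]
gripper_width: 91.1
gripper_force: 1.1
```

```bash
python3 -c "
from h import *
st();a=grab('top')['image'];b=grab('side')['image']
cv2.imwrite('pics/t2.png',np.hstack([cv2.resize(a[150:270,240:390],(400,320)),cv2.resize(b[180:320,220:370],(400,320))]))"
```

```text
t 3.45 ledge xy [ -97.7 -130.1] z 5.9 rpy [ 1.7999e+02 -1.0000e-02 -3.0600e+00] F [-2.5  0.2] 0.4 w 91.1
```

View pics/t2.png

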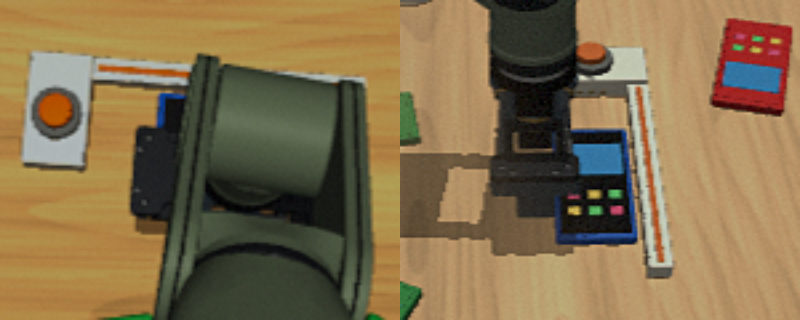

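The phone is now parallel to the rail with a few mm to go. I'll continue gently.

Request:
{"fn": "send_rows", "kwargs": {"targets": "0.001 0 0 0 0 0 100;0.002 0 0 0 0 0 100;0.003 0 0 0 0 0 100;0.004 0 0 0 0 0 100;0.005 0 0 0 0 0 100;0.006 0 0 0 0 0 100"}}

```text
time_s: 4.05
ee_pos: [586.6, -78.9, 6.0]
ee_rot: [180.0, 0.0, -3.1]
force: [-3.1, -0.9, 1.7]
gripper_width: 91.1
gripper_force: 1.7
```

Request:
{"fn": "send_rows", "kwargs": {"targets": "0.0007 0 0 0 0 0 100;0.0014 0 0 0 0 0 100;0.002 0 0 0 0 0 100;0.002 0 0 0 0 0 100"}}

```text
time_s: 4.38
ee_pos: [586.7, -78.9, 6.0]
ee_rot: [180.0, 0.2, -3.0]
force: [-7.6, 0.4, 5.7]
gripper_width: 91.1
gripper_force: 3.6
```

Request:
{"fn": "send_rows", "kwargs": {"targets": "0.001 0 0 0 0 0 100;0.0015 0 0 0 0 0 100;0.0015 0 0 0 0 0 100;-0.008 0 0 0 0 0 100;-0.03 0 0 0 0 0 100;-0.03 0 -0.03 0 0 0 100;-0.03 0 -0.06 0 0 0 100;-0.01 0.035 -0.06 0 0 0 50;0.01 0.07 -0.06 0 0 0 0;0.03 0.1 -0.06 0 0 0 0;0.052 0.13 -0.06 0 0 0 0;0.052 0.13 -0.06 0 0 0 0"}}

```text
time_s: 5.38
ee_pos: [638.8, -218.0, 66.4]
ee_rot: [179.7, -0.5, -3.3]
force: [0.9, 0.9, 0.6]
gripper_width: 61.0
gripper_force: 0.0
```

Run:
```python
from meas import *
st();b=grab('side');a=grab('top')
for f,roi in((b,(240,215,312,300)),(a,(270,165,372,222))):
    m=phone(f); x0,y0,x1,y1=roi; s=np.zeros_like(m); s[y0:y1,x0:x1]=m[y0:y1,x0:x1]
    c=max(cv2.findContours(s,cv2.RETR_EXTERNAL,cv2.CHAIN_APPROX_NONE)[0],key=cv2.contourArea)
    r=cv2.minAreaRect(led(cast(f,c[:,0,:],14)).astype(np.float32)); print(r,cv2.boxPoints(r).round(1).tolist())
cv2.imwrite('pics/t3.png',np.hstack([cv2.resize(a['image'][150:270,240:390],(400,320)),cv2.resize(b['image'][180:320,220:370],(400,320))]))
```

```text
t 5.38 ledge xy [ -32.4 -266.1] z 66.4 rpy [179.74  -0.54  -3.27] F [0.8 0.9] 0.6 w 61.0
((-33.93855285644531, -117.40353393554688), (280.9330139160156, 86.55653381347656), 85.27886962890625) [[-88.5999984741211, -253.8000030517578], [-2.4000000953674316, -261.0], [20.799999237060547, 19.0], [-65.5, 26.100000381469727]]
((-17.913646697998047, -152.2405548095703), (122.24964904785156, 184.21070861816406), 2.864152669906616) [[-83.5999984741211, -63.29999923706055], [-74.4000015258789, -247.3000030517578], [47.70000076293945, -241.1999969482422], [38.5, -57.20000076293945]]
```

View pics/t3.png

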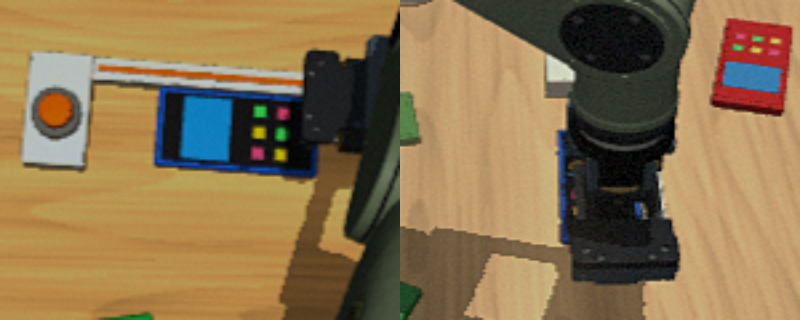

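The phone is flush against the rail, with its end about 60 mm short of the block. Close the fingers, then lower.

Request:
{"fn": "send_rows", "kwargs": {"targets": "0 0 0 0 0 0 0;0 0 0 0 0 0 0;0 0 0.02 0 0 0 0;0 0 0.04 0 0 0 0;0 0 0.055 0 0 0 0;0 0 0.061 0 0 0 0;0 0 0.061 0 0 0 0"}}

```text
time_s: 6.07
ee_pos: [632.4, -210.2, 3.5]
ee_rot: [-179.9, 0.2, -3.0]
force: [0.2, 0.4, 0.0]
gripper_width: 6.4
gripper_force: 0.0
```

```bash
python3 -c "
from h import *
st()"
```

```text
t 6.07 ledge xy [ -39.2 -258.7] z 3.5 rpy [-179.95    0.18   -2.99] F [0.2 0.4] 0.0 w 6.4
```

Request:
{"fn": "send_rows", "kwargs": {"targets": "0 -0.006 -0.002 0 0 0 0;0 -0.012 -0.002 0 0 0 0;0 -0.018 -0.002 0 0 0 0;0 -0.024 -0.002 0 0 0 0;0 -0.03 -0.002 0 0 0 0;0 -0.036 -0.002 0 0 0 0;0 -0.042 -0.002 0 0 0 0;0 -0.048 -0.002 0 0 0 0;0 -0.054 -0.002 0 0 0 0;0 -0.06 -0.002 0 0 0 0;0 -0.066 -0.002 0 0 0 0;0 -0.072 -0.002 0 0 0 0"}}

```text
time_s: 7.07
ee_pos: [637.9, -139.6, 7.4]
ee_rot: [180.0, -0.1, -3.1]
force: [-0.1, -3.8, 4.0]
gripper_width: 0.3
gripper_force: 2.5
```

Request:
{"fn": "send_rows", "kwargs": {"targets": "0 -0.001 0 0 0 0 0;0 -0.002 0 0 0 0 0;0 -0.003 0 0 0 0 0;0 -0.004 0 0 0 0 0;0 -0.005 0 0 0 0 0;0 -0.006 0 0 0 0 0;0 -0.007 0 0 0 0 0;0 -0.008 0 0 0 0 0"}}

```text
time_s: 7.73
ee_pos: [638.2, -132.3, 7.3]
ee_rot: [180.0, -0.0, -3.1]
force: [-0.5, -5.9, 4.6]
gripper_width: 0.7
gripper_force: 2.8
```

```bash
python3 -c "
from h import *
st();a=grab('top')['image'];b=grab('side')['image']
cv2.imwrite('pics/t4.png',np.hstack([cv2.resize(a[150:270,240:390],(400,320)),cv2.resize(b[180:320,220:370],(400,320))]))"
```

```text
t 7.73 ledge xy [ -37.6 -180.6] z 7.3 rpy [ 1.7996e+02 -4.0000e-02 -3.0700e+00] F [-0.2 -5.9] 4.6 w 0.7
```

View pics/t4.png

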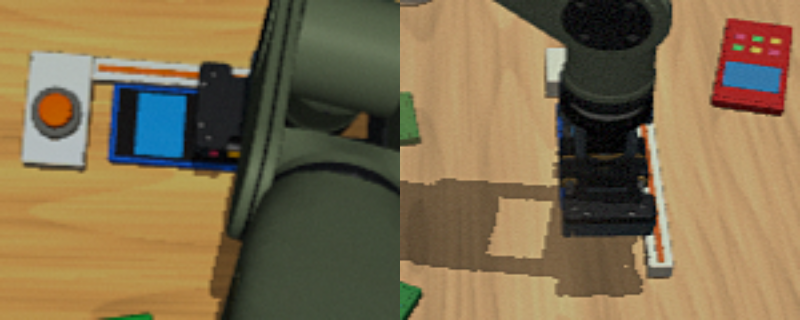

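Roughly 12 mm to go. I'll continue pushing.

Request:
{"fn": "send_rows", "kwargs": {"targets": "0 -0.001 0.001 0 0 0 0;0 -0.002 0.001 0 0 0 0;0 -0.003 0.001 0 0 0 0;0 -0.004 0.001 0 0 0 0;0 -0.005 0.001 0 0 0 0;0 -0.006 0.001 0 0 0 0;0 -0.007 0.001 0 0 0 0;0 -0.008 0.001 0 0 0 0"}}

```text
time_s: 8.5
ee_pos: [638.3, -123.5, 5.9]
ee_rot: [-180.0, 0.0, -3.1]
force: [-0.5, -3.8, 3.6]
gripper_width: 0.5
gripper_force: 2.3
```

Request:
{"fn": "send_rows", "kwargs": {"targets": "0 -0.0007 0 0 0 0 0;0 -0.0014 0 0 0 0 0;0 -0.002 0 0 0 0 0;0 -0.002 0 0 0 0 0"}}

```text
time_s: 8.83
ee_pos: [638.4, -121.4, 5.9]
ee_rot: [-180.0, 0.0, -3.1]
force: [-0.4, -3.7, 3.8]
gripper_width: 0.5
gripper_force: 1.9
```

Request:
{"fn": "send_rows", "kwargs": {"targets": "0 -0.0007 0 0 0 0 0;0 -0.0014 0 0 0 0 0;0 -0.002 0 0 0 0 0;0 -0.0027 0 0 0 0 0;0 -0.0034 0 0 0 0 0;0 -0.004 0 0 0 0 0"}}

```text
time_s: 9.33
ee_pos: [638.6, -117.6, 5.9]
ee_rot: [180.0, 0.0, -3.1]
force: [0.0, -4.1, 2.7]
gripper_width: 0.4
gripper_force: 2.0
```

Request:
{"fn": "send_rows", "kwargs": {"targets": "0 -0.0007 0 0 0 0 0;0 -0.0014 0 0 0 0 0;0 -0.002 0 0 0 0 0;0 -0.0027 0 0 0 0 0;0 -0.003 0 0 0 0 0"}}

```text
time_s: 9.75
ee_pos: [638.8, -114.5, 5.9]
ee_rot: [-180.0, 0.0, -3.1]
force: [0.0, -3.3, 2.3]
gripper_width: 0.5
gripper_force: 1.9
```

```bash
python3 -c "
from h import *
st();a=grab('top')['image'];b=grab('side')['image']
cv2.imwrite('pics/t5.png',np.hstack([cv2.resize(a[160:220,240:315],(400,320)),cv2.resize(b[180:320,220:370],(400,320))]))"
```

```text
t 9.75 ledge xy [ -38.  -162.8] z 5.9 rpy [-1.80e+02  1.00e-02 -3.06e+00] F [ 0.2 -3.3] 2.3 w 0.5
```

View pics/t5.png

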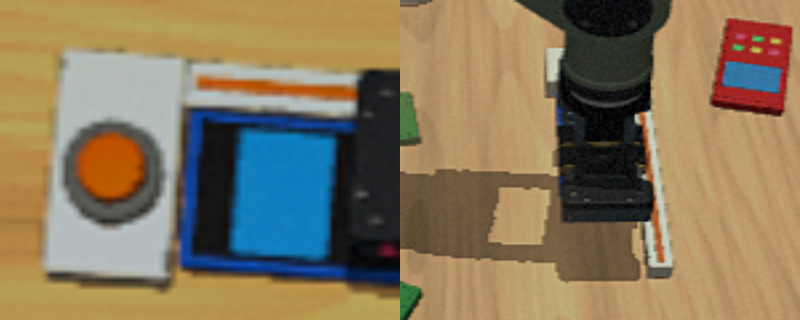

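Only a small gap remains at the block (crop column ~180). I'll continue in sub-mm steps.

Request:
{"fn": "send_rows", "kwargs": {"targets": "0 -0.0006 0 0 0 0 0;0 -0.0012 0 0 0 0 0;0 -0.0018 0 0 0 0 0;0 -0.0024 0 0 0 0 0;0 -0.003 0 0 0 0 0"}}

```text
time_s: 10.27
ee_pos: [639.0, -112.0, 5.9]
ee_rot: [180.0, 0.0, -3.0]
force: [0.0, -6.5, 2.4]
gripper_width: 0.6
gripper_force: 3.1
```

Request:
{"fn": "send_rows", "kwargs": {"targets": "0 -0.0006 0 0 0 0 0;0 -0.0012 0 0 0 0 0;0 -0.0012 0 0 0 0 0"}}

```text
time_s: 10.52
ee_pos: [639.0, -112.0, 5.9]
ee_rot: [179.9, -0.0, -3.0]
force: [-0.4, -7.4, 1.7]
gripper_width: 0.5
gripper_force: 4.1
```

Request:
{"fn": "send_rows", "kwargs": {"targets": "0 -0.001 0 0 0 0 0;0 -0.001 0 0 0 0 0;0 0.01 0 0 0 0 0;0 0.03 0 0 0 0 0;0 0.03 -0.03 0 0 0 0;0 0.03 -0.06 0 0 0 0;-0.03 0.01 -0.06 0 0 0 100;-0.06 -0.02 -0.06 0 0 0 100;-0.09 -0.05 -0.06 0 0 0 100;-0.1 -0.08 -0.06 0 0 0 100;-0.1 -0.08 -0.06 0 0 0 100;-0.1 -0.08 -0.06 0 0 0 100"}}

```text
time_s: 11.52
ee_pos: [542.7, -23.5, 65.9]
ee_rot: [-179.9, 0.0, -2.9]
force: [-0.2, -0.2, 0.1]
gripper_width: 37.5
gripper_force: 0.0
```

Request:
{"fn": "send_rows", "kwargs": {"targets": "0 0 0 0 0 0 100;0 0 0.03 0 0 0 100;0 0 0.05 0 0 0 100;0 0 0.06 0 0 0 100;0 0 0.06 0 0 0 100"}}

```text
time_s: 11.93
ee_pos: [542.3, -26.1, 3.5]
ee_rot: [-180.0, 0.3, -3.2]
force: [0.1, -0.8, -0.3]
gripper_width: 70.8
gripper_force: 0.0
```

```bash
python3 -c "
from h import *
st()"
```

```text
t 11.93 ledge xy [-139.1  -79.7] z 3.5 rpy [-179.99    0.28   -3.15] F [ 0.1 -0.8] -0.3 w 70.8
```

Now a light seating push toward the rail; contact is expected with the TCP at x ≈ −92.

Request:
{"fn": "send_rows", "kwargs": {"targets": "0.006 0 -0.002 0 0 0 100;0.012 0 -0.002 0 0 0 100;0.018 0 -0.002 0 0 0 100;0.024 0 -0.002 0 0 0 100;0.03 0 -0.002 0 0 0 100;0.036 0 -0.002 0 0 0 100;0.04 0 -0.002 0 0 0 100;0.043 0 -0.002 0 0 0 100;0.045 0 -0.002 0 0 0 100;0.046 0 -0.002 0 0 0 100"}}

```text
time_s: 12.77
ee_pos: [589.2, -27.7, 7.8]
ee_rot: [180.0, 0.1, -3.0]
force: [-1.3, 0.1, 1.2]
gripper_width: 91.0
gripper_force: 0.5
```

Request:
{"fn": "send_rows", "kwargs": {"targets": "0.001 0 0 0 0 0 100;0.002 0 0 0 0 0 100;0.002 0 0 0 0 0 100"}}

```text
time_s: 13.02
ee_pos: [589.4, -27.7, 7.7]
ee_rot: [180.0, 0.2, -3.0]
force: [-4.6, -0.5, 2.9]
gripper_width: 91.5
gripper_force: 2.6
```

```bash
python3 -c "
from h import *
st()"
```

```text
t 13.02 ledge xy [-92.  -78.8] z 7.7 rpy [179.99   0.24  -3.02] F [-4.6 -0.8] 2.9 w 91.5
```

Request:
{"fn": "send_rows", "kwargs": {"targets": "0.002 0 0 0 0 0 100;0.003 0 0 0 0 0 100;0.003 0 0 0 0 0 100;-0.01 0 0 0 0 0 100;-0.04 0 0 0 0 0 100;-0.06 0.01 -0.03 0 0 0 100;-0.08 0.04 -0.06 0 0 0 50;-0.1 0.08 -0.1 0 0 0 0;-0.1 0.12 -0.12 0 0 0 0;-0.1 0.16 -0.12 0 0 0 0;-0.1 0.2 -0.12 0 0 0 0;-0.1 0.2 -0.12 0 0 0 0"}}

```text
time_s: 14.02
ee_pos: [481.9, -227.0, 129.8]
ee_rot: [179.8, -0.3, -3.2]
force: [0.5, 0.8, 0.8]
gripper_width: 54.1
gripper_force: 0.0
```

Run:
```python
from meas import *
st();a=grab('top');b=grab('side')
hsv=cv2.cvtColor(a['image'],cv2.COLOR_BGR2HSV)
m=button(a,(246,175,274,207)); n,l,s,cc=cv2.connectedComponentsWithStats(m); i=1+s[1:,4].argmax(); print('btn',cast(a,cc[i]+[246,175],52),led(cast(a,cc[i]+[246,175],52)))
f=b;m=button(f,(270,185,312,215)); n,l,s,cc=cv2.connectedComponentsWithStats(m); i=1+s[1:,4].argmax(); p=cast(f,cc[i]+[270,185],52);print('btn side',s[i],p,led(p))
cv2.imwrite('pics/t6.png',np.hstack([cv2.resize(a['image'][160:220,245:345],(500,300),interpolation=cv2.INTER_CUBIC),cv2.resize(b['image'][190:290,255:335],(240,300),interpolation=cv2.INTER_CUBIC)]))
```

```text
t 14.02 ledge xy [-188.6 -283.6] z 129.8 rpy [179.76  -0.33  -3.22] F [0.5 0.8] 0.8 w 54.1
btn [[651.11737381  81.19058569  52.        ]] [[-36.23537818  33.27971865]]
btn side [16 14 11  9 84] [[650.05116462  78.27378176  52.        ]] [[-37.14228985  30.30952364]]
```

View pics/t6.png

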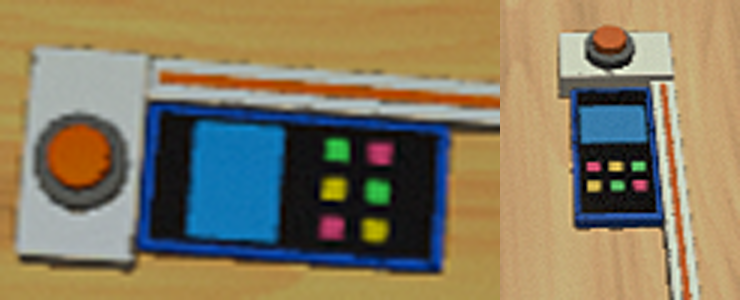

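The phone sits flush against both the rail and the block. Next is the button, at ledge (−37, 31).

Request:
{"fn": "send_rows", "kwargs": {"targets": "0.015 -0.03 0 0 0 0 0;0.03 -0.06 0 0 0 0 0;0.045 -0.09 0 0 0 0 0;0.06 -0.12 0 0 0 0 0;0.075 -0.15 0 0 0 0 0;0.09 -0.18 0 0 0 0 0;0.105 -0.21 0 0 0 0 0;0.12 -0.24 0 0 0 0 0;0.135 -0.27 0 0 0 0 0;0.148 -0.3 0.02 0 0 0 0;0.15 -0.31 0.05 0 0 0 0;0.15 -0.31 0.06 0 0 0 0"}}

```text
time_s: 15.12
ee_pos: [645.4, 83.4, 63.8]
ee_rot: [-180.0, 0.3, -2.8]
force: [-0.4, -1.4, -0.7]
gripper_width: 0.3
gripper_force: 0.0
```

Request:
{"fn": "send_rows", "kwargs": {"targets": "0 0 0 0 0 0 0;0 0 0 0 0 0 0"}}

```text
time_s: 15.28
ee_pos: [646.5, 79.3, 67.6]
ee_rot: [180.0, 0.1, -3.0]
force: [-0.1, -0.1, -0.4]
gripper_width: 0.8
gripper_force: 0.0
```

```bash
python3 -c "
from h import *
st()"
```

```text
t 15.28 ledge xy [-40.8  31.1] z 67.6 rpy [ 1.7997e+02  9.0000e-02 -3.0400e+00] F [-0.  -0.1] -0.4 w 0.8
```

Request:
{"fn": "send_rows", "kwargs": {"targets": "0.003 0 0.004 0 0 0 0;0.003 0 0.008 0 0 0 0;0.003 0 0.012 0 0 0 0;0.003 0 0.015 0 0 0 0;0.003 0 0.017 0 0 0 0;0.003 0 0.019 0 0 0 0;0.003 0 0.02 0 0 0 0;0.003 0 0.021 0 0 0 0;0.003 0 0.022 0 0 0 0;0.003 0 0.022 0 0 0 0"}}

```text
time_s: 16.12
ee_pos: [650.3, 78.8, 46.4]
ee_rot: [180.0, -0.0, -3.1]
force: [-0.6, -1.7, 4.7]
gripper_width: 0.5
gripper_force: 1.9
```

Nearly at the bottom; press until it hits the stop.

Request:
{"fn": "send_rows", "kwargs": {"targets": "0 0 0.001 0 0 0 0;0 0 0.002 0 0 0 0;0 0 0.003 0 0 0 0;0 0 0.003 0 0 0 0;0 0 0.003 0 0 0 0"}}

```text
time_s: 16.53
ee_pos: [650.4, 78.8, 46.0]
ee_rot: [180.0, -0.1, -3.0]
force: [-5.9, -3.9, 16.8]
gripper_width: 0.4
gripper_force: 8.6
```

It has hit its hard stop (17 N at z = 46). Release and retreat.

Request:
{"fn": "send_rows", "kwargs": {"targets": "0 0 -0.004 0 0 0 0;0 0 -0.015 0 0 0 0;0 0 -0.04 0 0 0 0;0 0 -0.07 0 0 0 0;0 0 -0.1 0 0 0 0;-0.03 0.03 -0.12 0 0 0 0;-0.06 0.06 -0.12 0 0 0 0;-0.09 0.09 -0.12 0 0 0 0;-0.11 0.13 -0.12 0 0 0 0;-0.13 0.17 -0.12 0 0 0 0;-0.14 0.21 -0.12 0 0 0 0;-0.15 0.24 -0.12 0 0 0 0"}}

```text
time_s: 17.53
ee_pos: [487.2, -151.9, 163.3]
ee_rot: [-180.0, -0.1, -3.0]
force: [0.5, 0.4, -0.6]
gripper_width: 0.8
gripper_force: 0.0
```

Request:
{"fn": "send_rows", "kwargs": {"targets": "-0.01 0.05 0 0 0 0 0;-0.01 0.06 0 0 0 0 0;-0.01 0.06 0 0 0 0 0"}}

```text
time_s: 17.78
ee_pos: [474.5, -213.9, 163.2]
ee_rot: [179.9, -0.1, -3.3]
force: [-0.1, -0.2, -0.2]
gripper_width: 0.1
gripper_force: 0.0
```

```bash
python3 -c "
from h import *
st();a=grab('top')['image'];b=grab('side')['image']
cv2.imwrite('pics/t7.png',np.hstack([cv2.resize(a[160:220,245:345],(500,300),interpolation=cv2.INTER_CUBIC),cv2.resize(b[190:290,255:335],(240,300),interpolation=cv2.INTER_CUBIC)]))"
```

```text
t 17.78 ledge xy [-196.7 -270.9] z 163.2 rpy [ 1.7995e+02 -6.0000e-02 -3.3400e+00] F [-0.1 -0.2] -0.2 w 0.1
```

View pics/t7.png

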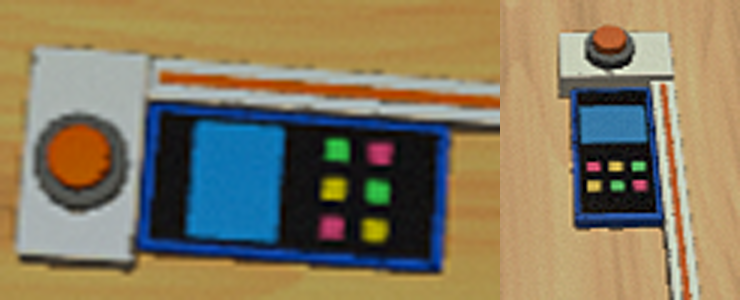

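The phone is still in the corner, the button has sprung back, and the arm is clear. I'm handing the job in.

```bash
python3 -c "
from workcell import env
print(env.job_done())"
```

```text
the job is handed in; nothing more can be done
None
```

I pushed the blue phone flat into the ledge corner, then pressed the orange button to its stop and let it go. The last picture shows the phone flush against the rail and end block; the arm stayed clear of the mug, bottle and pouch, and I handed in at about 18 s (no verdict came back).

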